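Weigh a slotted mass on a newton meter without letting it bounce

TASK

Weigh the larger of the two loose metal discs: take it from the wooden rack and slide it sideways by its slot onto the stem of the hanger under the newton meter, flat on top of the disc that is already there and right home on the stem, with its slot facing the opposite way to that disc's slot so that neither can slip off. Let the weight down gently, until the meter carries all of it, before you let go: the meter must not drop with a jerk, spring back up or be overstretched, and the hanger must not be swung about. Leave the loaded hanger hanging still, and leave the smaller disc, the slide box and the petri dish alone.

Things in the scene. Friction and masses are not known exactly. Their poses are not given: they have to be found in the camera images.
- big_disc_center (a point): Disc to be weighed: plain grey metal slotted mass, 60 mm across, 16 mm thick (the larger of the two loose discs), lying loose and flat on either of the rack's posts; weight unknown, below 500 g. The point is its centre, half-way up. x points from the centre out through the slot's mouth, z up. The slot is 9 mm wide, from the rim to a round end (radius 4.5 mm) on the disc's axis.
- big_disc_slot (a point): The middle of the larger disc's slot mouth, at the rim, half-way up: 30 mm from its centre along its x. The slot's last 5 mm flare to 13 mm here.
- lower_disc_top (a point): Disc already on the hanger: steel, 50 mm across, 12 mm thick, 100 g, on the hanger's foot; it can turn about the stem but stays on. The point is on the stem's axis at this disc's top face; the larger disc lies right when its centre is 8 mm above it. x points out through this disc's own 9 mm slot, towards the robot within about 55 degrees to either side; z is up along the stem.
- hanger_foot (a point): Point on the stem's axis at the top of the hanger's foot (32 mm across, 6 mm thick), 12 mm below the lower disc's top; z up along the stem. The steel stem is 6 mm thick and ends in an 18 mm eye that hangs on the meter's hook 134 mm above this point; it swings any way like a pendulum. As the meter is straight above, a hand holding a disc here by its rim must lean back some 40 degrees.
- plunger (a joint): How far the newton meter's printed barrel is drawn down out of its tube, in m: 0 with an empty hook, 10 mm per newton (a lightly damped spring of 100 N/m, scale to 100 mm). About 0.0147 at the start, with hanger and lower disc. A disc laid on the hanger draws it out further by its weight, and the hanger sinks as much.
- stand: Retort stand with the meter, fixed. Origin on the bench straight below the hanger; x points to the stand's rod. Base plate 210 by 130 mm, 12 mm thick, from x = -60 to 150 mm; rod 12 mm thick, 610 mm high, at x = 120 mm. The meter is an upright tube 27 mm across over the hanger, 345 to 530 mm above the bench, held by a clamp arm from the rod at 459 mm.
- rack: Wooden rack for the discs, fixed: board 75 (x) by 225 mm (y), 12 mm thick, with two round posts 36 mm across whose tops are 67 mm above the bench, at y = +70 and -70 mm; a disc lies on each. Origin at the middle of the board's underside.
- small_disc_center (a point): Bystander: the smaller loose slotted disc, 50 mm across, 12 mm thick, on the rack's other post. Its centre, half-way up; x points out through its slot.
- microscope: Bystander: white school microscope, fixed, foot 190 (x) by 135 mm, 400 mm high. Origin at the middle of its foot's underside.
- slide_box: Bystander: flat grey plastic box of microscope slides, 85 by 95 mm, 30 mm high, loose. Origin at the middle of its underside.
- petri_dish: Bystander: closed clear petri dish, 93 mm across, 16 mm high, loose. Origin at the middle of its underside.
Mind the look-alikes: they are no part of the job. What is shaped like the part that bears big_disc_center but red or turquoise is not meant.

How it is judged (in metres and radians):
On the way, in this order (a step that is already met when the one before it is completed fails the run):
1. the larger disc is lifted off the rack (height (world z) of big_disc_center above 0.095 m), for 0.1 s.
2. the larger disc is right home on the stem, above or on the lower disc (x of big_disc_center in the frame of lower_disc_top between -0.004 and 0.004 m and y of big_disc_center in the frame of lower_disc_top between -0.004 and 0.004 m and z of big_disc_center in the frame of lower_disc_top between 0.006 and 0.032 m), for 0.1 s.
At the end, for the whole second after the job is handed in: Larger disc flat on the lower one (centre 6-10 mm above its top, within 4 mm of the stem axis in x and y), slots at least 135 degrees apart; meter drawn out over 22 mm and slower than 20 mm/s, disc slower than 30 mm/s, hanger within 0.1 rad of vertical; bystanders within 15 mm of their start (x of big_disc_center in the frame of lower_disc_top between -0.004 and 0.004 m and y of big_disc_center in the frame of lower_disc_top between -0.004 and 0.004 m and z of big_disc_center in the frame of lower_disc_top between 0.006 and 0.01 m and x of big_disc_slot in the frame of lower_disc_top below -0.021 m and value of joint plunger above 0.022 m and velocity of joint plunger between -0.02 and 0.02 m/s and angle between lower_disc_top's own z axis and vertical below 0.1 rad and linear speed of big_disc below 0.03 m/s and distance of each of small_disc_center, slide_box, petri_dish from where it was at the start of the episode below 0.015 m); the robot touches nothing.
It fails at once if the meter is jerked down (its barrel drops faster than 0.10 m/s) or springs back up (faster than 0.05 m/s) (velocity of joint plunger above 0.1 m/s or velocity of joint plunger below -0.05 m/s).
It fails at once if the meter is overstretched (drawn out beyond 65 mm, 6.5 N) (value of joint plunger above 0.065 m).
It fails at once if the hanger is swung more than 0.25 rad (14 degrees) from vertical (angle between hanger_foot's own z axis and vertical above 0.25 rad).
It fails at once if the smaller disc, the slide box or the petri dish is disturbed (moved more than 15 mm) (distance of any of small_disc_center, slide_box, petri_dish from where it was at the start of the episode above 0.015 m).
It also fails if it takes over 58 s, if anything falls off the work surface, if the arm or the gripper's body presses on something with over 40 N, if the wrist force passes 120 N, or if a joint passes its speed limit or range.

ROBOT

A 6-joint arm with a two-finger parallel gripper is mounted at the origin on the work surface. World frame = base frame: x ahead of the robot, y to its left, z up, the work surface at z = 0. Lengths are in mm, angles in rad, forces in N, time in s.
With the tool pointing down it reaches from about 300 to 950 mm from the base axis. Payload 3.1 kg.
Tool frame: the origin (TCP) lies midway between the tips of the shut fingers; the grasp point (between the pads) lies 19 mm behind it; z points along the fingers, y is the line along which they close (so a half turn about z gives the same grasp; the last joint's range is limited). The gripper opens to 85 mm and grips with 20 to 120 N. Pads are 22 mm wide; open, the fingers measure 114 mm over their backs; the gripper's body (76 mm by 85 mm) begins 54 mm behind the grasp point. The pads swing forward as they close: fully open they stand 13 mm farther back than shut.
Start: joints at [-1.302, 0.308, 1.634, -0, 1.2, -0.07], TCP at [207.696, -589.487, 231.272] pointing down, gripper open.
Joint ranges: [-3.06, 3.06], [-0.79, 1.96], [0.05, 2.63], [-1.19, 4.34], [0.05, 2.64], [-2.94, 2.94]. Speed limits (rad/s): [2.79, 2.79, 3.14, 3.14, 3.14, 3.14].

INTERFACE

Orientations are given as a unit quaternion [x, y, z, w].
In Python, from cell import robot gives the robot as it stands. The module is installed in compiled form; this text tells all that it offers.
- The arm moves only by the tool jog_arm, never from a script. Its argument "rows" is a list of rows, each an object with "dr": the turn, a rotation vector about the tool's x, y, z in degrees, a list of three; "offset": the shift along the tool's x, y, z in cm, a list of three; "jaw": the finger opening in cm, from 0 to 8.54. A call has 1 to 10 rows; each row is the pose to reach, as a shift and turn from the pose commanded when the call began, along the tool's axes at that moment; what a row does not reach only later rows make up. A row lasts 1/12 s, in which the tool goes at most 41.7 mm and 7.16 degrees, less where a joint would pass 70% of its speed; a pose out of reach is approached as far as the arm can. A call with a gripper value outside its range is refused whole. The fingers move at their own pace and stop on an object; "force" is the grip in N (left out, the last holds). Time passes only in rows, so rows that repeat a pose let the fingers close. It gives the time, the measured TCP pose, the force, the opening and the grip force at its end, in the units of the state.
- robot.observe(): the state, without advancing time (a new reading comes with each control period).
- robot.grab_frame(name): name is "scene" or "top" or "wrist"; returns a dict with "img" (400x640x3 uint8, red, green, blue), "fx", "fy", "cx", "cy" (pixels), "k1" (the pictures are not rectified: a ray, as slopes to the right and down, at radius r is drawn at 1 + k1 r^2 times it, then the intrinsics apply), "rvec" (rotation vector, rad) and "tvec" (3), from world to camera coordinates, as OpenCV has them. Camera axes: x right, y down, z forward; pixel columns grow to the right and rows downward; lengths in mm; the calibration is good to about 2 mm. A picture is of the moment at which its call begins. There is no depth.
- robot.job_done(): hands the job in; it is judged then, once.
Trained networks look in a picture, given as the dict that the camera call returned (one of the last four; its "shot" number tells which), for a name from the list of things; names that differ only in an ending like _2 or _b are one class to them, and where a whole thing is asked for, a point or a joint stands for the part that bears it (a point fixed in the world has none). Each returns a list of dicts, best first, with "conf" (0 to 1); they miss things now and then, are a little off and sometimes report something else, mostly with a low value. They report only what shows in the picture. A call takes as long as a camera call. They do not tell look-alikes from the thing itself.
- robot.silhouettes(name, picture): "mask" (400x640 bool, what is visible of it).
- robot.tip_of(name, picture): "xyz" ([x, y, z] in mm, in the coordinates of the camera as it stood for that picture, good to about 4 mm: a listed point, or the origin of a listed thing).
The state is a dict: "t": time; "qpos": joint angles; "dq": joint speeds; "effort": joint torques, N m; "eef_pos": TCP position; "tcp_rot": TCP orientation; "force": force on the tool from outside, world axes, zero at the start; "torque": the same for the moment, N m; "finger_gap": finger opening in mm; "grasp_force": force on a finger pad.
Only numpy, scipy, OpenCV 4.12 (cv2) and the standard library are available. Lean on these libraries where they do the work, as an engineer would, in place of code of your own. Each camera call takes 0.05 s, during which the arm holds its last target. There are 200 camera calls.

## Working session

There is one attempt and no reset: what is moved stays moved. The work goes in short steps, Python scripts to look and compute and a tool call to move; the robot and the scene stay as the last step left them, time stands still between calls to the robot, and variables do not carry over. Pictures are saved under pics/ and viewed, at most 14 in all, crops included, and the job is handed in when it is done.

Besides the shell and the picture viewer there is one more tool, called after "Call:" as name(argument=value, ...), one argument or row to a line, values as JSON. jog_arm: Moves the arm, as the interface text tells. Its arguments: {"type":"object","properties":{"rows":{"type":"array","items":{"type":"object","properties":{"dr":{"type":"array","items":{"type":"number"}},"offset":{"type":"array","items":{"type":"number"}},"jaw":{"type":"number"}}}},"force":{"type":"number"}},"required":["rows"]}

```bash
mkdir -p pics
cat > h.py <<'E'
import numpy as np, cv2
from cell import robot
from scipy.spatial.transform import Rotation as R
def cam(p):
    Rm=cv2.Rodrigues(np.array(p["rvec"],float))[0]; return Rm,np.array(p["tvec"],float).ravel()
def toworld(p,x):
    Rm,t=cam(p); return Rm.T@(np.array(x)-t)
def proj(p,X):
    Rm,t=cam(p); c=Rm@np.array(X,float)+t; s=c[:2]/c[2]; s=s*(1+p["k1"]*(s@s))
    return np.array([p["fx"]*s[0]+p["cx"],p["fy"]*s[1]+p["cy"]])
def ray(p,uv):
    Rm,t=cam(p); d=np.array([(uv[0]-p["cx"])/p["fx"],(uv[1]-p["cy"])/p["fy"]]); s=d.copy()
    for _ in range(20): s=d/(1+p["k1"]*(s@s))
    return -Rm.T@t, Rm.T@np.array([s[0],s[1],1.])
def onz(p,uv,z):
    o,d=ray(p,uv); return o+d*(z-o[2])/d[2]
def save(p,name,box=None,k=1):
    im=p["img"]
    if box: im=im[box[1]:box[3],box[0]:box[2]]
    im=cv2.resize(im,None,fx=k,fy=k,interpolation=cv2.INTER_CUBIC)
    cv2.imwrite("pics/"+name,im[:,:,::-1])
E
cat > a.py <<'E'
from h import *
names=["big_disc_center","big_disc_slot","lower_disc_top","hanger_foot","stand","rack","small_disc_center","microscope","slide_box","petri_dish"]
ims=[]
for c in ("scene","top","wrist"):
    p=robot.grab_frame(c); ims.append(p["img"]); np.save(f"pics/{c}0.npy",p,allow_pickle=True)
    save(p,c+"0.png")
    print(c,"cam at",(ray(p,(320,200))[0]).round(),"fx",p["fx"])
    for n in names:
        for d in robot.tip_of(n,p)[:3]:
            if d["conf"]>.15:
                X=toworld(p,d["xyz"]); print(n,round(d["conf"],2),X.round(1),proj(p,X).round())
E
python3 a.py
```

```text
scene cam at [1306.    3. 1101.] fx 409.0828407639733
big_disc_center 0.77 [ 517.6 -440.4   12.6] [202. 209.]
big_disc_center 0.77 [ 421.  -455.5    9.4] [204. 187.]
big_disc_center 0.62 [ 620.1 -364.6    6.3] [218. 236.]
big_disc_slot 0.7 [ 527.8 -413.9   11.6] [209. 211.]
big_disc_slot 0.63 [ 612.5 -390.4    9.9] [211. 234.]
big_disc_slot 0.55 [ 425.  -425.7    9.5] [212. 188.]
lower_disc_top 0.67 [566.9 161.9 170.8] [391. 196.]
hanger_foot 0.5 [564.2 153.4 160.9] [387. 197.]
stand 0.63 [566.9 160.1   1.5] [384. 228.]
rack 0.93 [ 503.5 -263.7   -2.2] [256. 209.]
small_disc_center 0.46 [ 490.8 -188.1   76.1] [276. 192.]
small_disc_center 0.35 [566.2 155.6 163.3] [388. 197.]
microscope 0.76 [5.405e+02 3.906e+02 4.000e-01] [454. 224.]
slide_box 0.96 [ 4.091e+02  1.938e+02 -2.000e-01] [391. 191.]
petri_dish 0.71 [ 735.3 -240.9    1.1] [252. 271.]
top cam at [ 479.  -23. 1251.] fx 438.63535653961924
big_disc_center 0.79 [ 421.9 -454.6   11.4] [476. 248.]
big_disc_center 0.78 [ 624.6 -362.2   10.9] [443. 176.]
big_disc_center 0.72 [ 518.1 -333.4   77.1] [439. 213.]
big_disc_slot 0.94 [ 522.  -413.3   10. ] [461. 213.]
big_disc_slot 0.84 [ 611.  -392.9    8.3] [453. 181.]
big_disc_slot 0.68 [ 419.4 -429.6   10.2] [467. 249.]
lower_disc_top 0.63 [568.2 156.4 171.2] [252. 189.]
hanger_foot 0.83 [563.3 152.  161.7] [254. 191.]
stand 0.6 [561.2 159.7  -1.8] [260. 197.]
rack 0.82 [ 504.3 -262.2    1. ] [408. 218.]
small_disc_center 0.53 [ 492.9 -189.1   74.3] [386. 222.]
microscope 0.73 [ 5.421e+02  3.915e+02 -4.000e-01] [180. 202.]
slide_box 0.56 [408.1 196.3   1.2] [246. 250.]
petri_dish 0.96 [ 7.386e+02 -2.331e+02 -2.000e-01] [397. 137.]
wrist cam at [ 273. -567.  374.] fx 289.5641260754864
```

View pics/scene0.png

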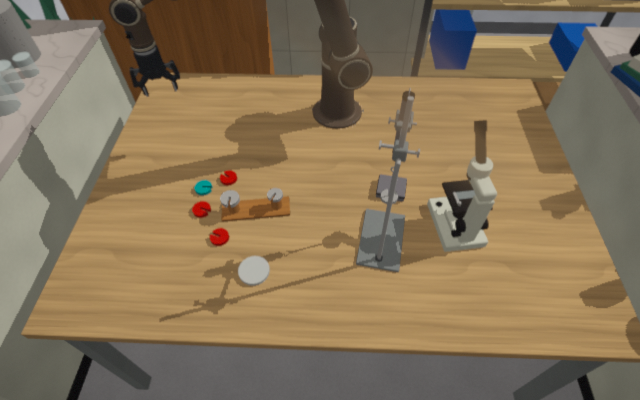

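View pics/top0.png

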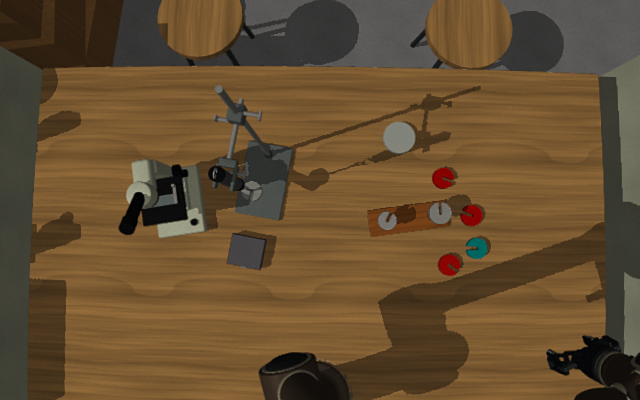

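Candidates in the top view: red discs at (443,178), (471,215) and (450,265), turquoise at (477,248), plain grey at (440,213), and a smaller grey one at (387,221). The grey one at (440,213) fits: it is on a rack post, plain grey, and the larger of the two on the rack. I'll confirm it in a crop.

```bash
cat > b.py <<'E'
from h import *
t=np.load("pics/top0.npy",allow_pickle=True).item(); s=np.load("pics/scene0.npy",allow_pickle=True).item()
f=lambda p,b:cv2.resize(p["img"][b[1]:b[3],b[0]:b[2]],(400,300),interpolation=cv2.INTER_CUBIC)
a=np.vstack([np.hstack([f(t,(400,180,480,240)),f(t,(210,150,290,210))]),np.hstack([f(s,(195,170,295,245)),f(s,(350,160,430,220))])])
cv2.imwrite("pics/crop1.png",a[:,:,::-1])
for p,n in((t,"top"),(s,"scene")):
    print(n,"gap:",[ (x,proj(p,x).round(1)) for x in ([518,-333,75],[567,157,170])])
p=robot.grab_frame("top")
for nm in ("big_disc_center","lower_disc_top","small_disc_center"):
    for d in robot.silhouettes(nm,p)[:6]:
        m=d["mask"]; ys,xs=np.nonzero(m); print(nm,round(d["conf"],2),len(xs),xs.mean().round(1),ys.mean().round(1),xs.min(),xs.max(),ys.min(),ys.max(),p["img"][m].mean(0).round())
# refine big disc center from ray at z=83 (top)
E
python3 b.py
```

```text
top gap: [([518, -333, 75], array([439., 213.])), ([567, 157, 170], array([251.5, 189.6]))]
scene gap: [([518, -333, 75], array([230., 198.])), ([567, 157, 170], array([388.8, 195.8]))]
big_disc_center 0.81 316 476.6 247.4 467 486 237 258 [ 6. 95. 88.]
big_disc_center 0.77 374 441.9 177.6 431 453 167 188 [124.  13.   6.]
big_disc_center 0.75 326 447.1 263.9 437 458 254 275 [131.  10.   5.]
big_disc_center 0.65 401 439.2 213.0 428 450 202 223 [108. 104.  97.]
big_disc_center 0.63 358 471.5 215.5 460 482 205 226 [123.   9.   4.]
big_disc_center 0.17 1125 246.4 251.5 227 266 233 269 [68. 65. 65.]
lower_disc_top 0.78 260 252.4 190.0 242 262 181 199 [98. 96. 90.]
small_disc_center 0.72 241 385.8 221.1 377 395 212 229 [114. 110. 103.]
small_disc_center 0.39 400 439.2 212.9 428 450 202 223 [108. 104.  97.]
```

View pics/crop1.png

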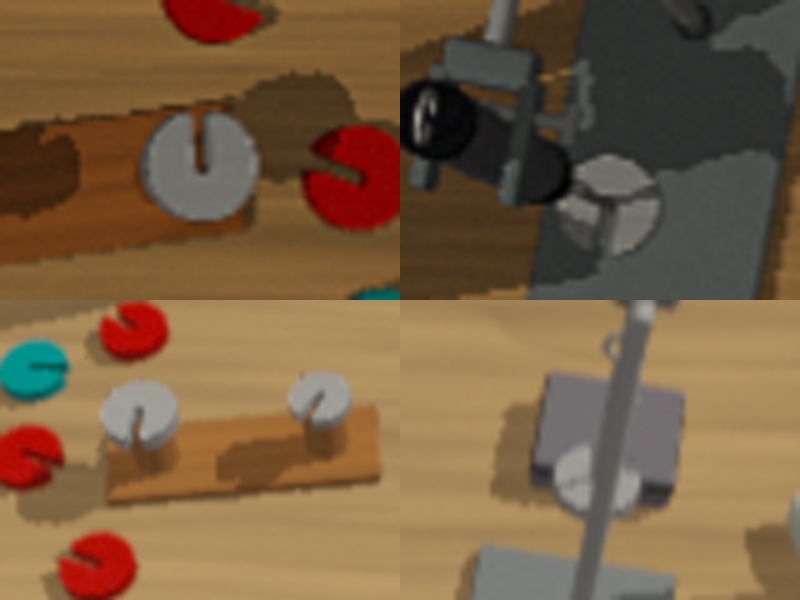

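The crop confirms it: the plain grey disc on the rack at px (440,213), with its slot mouth pointing up in the image (about world +x). The lower disc on the hanger is at px (252,190), and its slot seems to point down, towards the robot. Next I move to a leaning pre-grasp pose.

```bash
cat >> h.py <<'E'
def pose(D,yaw,lean,g):
    a,l=np.radians(yaw),np.radians(lean)
    z=np.array([np.sin(l)*np.cos(a),np.sin(l)*np.sin(a),-np.cos(l)]); y=np.array([-np.sin(a),np.cos(a),0])
    return z,y,np.array(D,float)+g*z
def move(D,yaw,lean,g,st=None):
    s=robot.observe(); P=np.array(s["eef_pos"],float); R0=R.from_quat(s["tcp_rot"])
    z,y,T=pose(D,yaw,lean,g)
    best=None
    for sg in (1,-1):
        R1=R.from_matrix(np.c_[np.cross(sg*y,z),sg*y,z]); rv=(R0.inv()*R1).as_rotvec(degrees=True)
        if best is None or np.linalg.norm(rv)<np.linalg.norm(best): best=rv
    print("t",s["t"],"P",P.round(1),"T",T.round(1),"gap",s["finger_gap"])
    print("dr",best.round(1),"offset cm",(R0.inv().apply(T-P)/10).round(2))
def discin(P=None):
    s=robot.observe(); return np.array(s["eef_pos"]),R.from_quat(s["tcp_rot"])
E
python3 - <<'E'
from h import *
t=np.load("pics/top0.npy",allow_pickle=True).item()
c=onz(t,(439.7,212.6),81);a=onz(t,(439.4,203),83);b=onz(t,(440.4,213),83)
print(c,a,b,np.degrees(np.arctan2(*(a-b)[[1,0]])))
print(R.from_quat(robot.observe()["tcp_rot"]).as_matrix().round(2))
move([518,-334,75],5,48,-75)
E
```

```text
[ 518.98984418 -333.30276514   81.        ] [ 544.60259922 -332.07812344   83.        ] [ 517.87460725 -334.65865739   83.        ] 5.514699714625372
[[ 0.94  0.33  0.  ]
 [ 0.33 -0.94 -0.  ]
 [ 0.    0.   -1.  ]]
t 1.85 P [ 207.7 -589.5  231.3] T [ 462.5 -338.9  125.2] gap 85.55309226485195
dr [-6.  47.7 13.6] offset cm [ 32.36 -15.17  10.61]
```

Call:
jog_arm(
  rows=[
    {"dr": [-6, 47.7, 13.6], "offset": [32.4, -15.2, 8], "jaw": 8.54},
    {"dr": [-6, 47.7, 13.6], "offset": [32.4, -15.2, 8], "jaw": 8.54},
    {"dr": [-6, 47.7, 13.6], "offset": [32.4, -15.2, 8], "jaw": 8.54},
    {"dr": [-6, 47.7, 13.6], "offset": [32.4, -15.2, 8], "jaw": 8.54},
    {"dr": [-6, 47.7, 13.6], "offset": [32.4, -15.2, 8], "jaw": 8.54},
    {"dr": [-6, 47.7, 13.6], "offset": [32.4, -15.2, 8], "jaw": 8.54},
    {"dr": [-6, 47.7, 13.6], "offset": [32.4, -15.2, 8], "jaw": 8.54},
    {"dr": [-6, 47.7, 13.6], "offset": [32.4, -15.2, 8], "jaw": 8.54},
    {"dr": [-6, 47.7, 13.6], "offset": [32.4, -15.2, 8], "jaw": 8.54},
    {"dr": [-6, 47.7, 13.6], "offset": [32.4, -15.2, 8], "jaw": 8.54},
  ],
)

```text
t: 2.68
eef_pos: [463.9, -330.6, 148.6]
tcp_rot: [0.913, 0.042, 0.405, -0.023]
force: [-0.8, 0.9, -0.3]
finger_gap: 85.4
grasp_force: 0.0
```

```bash
cat > c.py <<'E'
from h import *
p=robot.grab_frame("wrist"); save(p,"wrist1.png")
for n,z in (("big_disc_center",83),("small_disc_center",79)):
    for d in robot.silhouettes(n,p)[:3]:
        m=d["mask"]; ys,xs=np.nonzero(m); print("sil",n,round(d["conf"],2),len(xs),xs.mean().round(1),ys.mean().round(1),xs.min(),xs.max(),ys.min(),ys.max(),p["img"][m].mean(0).round(),onz(p,(xs.mean(),ys.mean()),z).round(1))
for n in ("big_disc_center","big_disc_slot","small_disc_center"):
    for d in robot.tip_of(n,p)[:3]:
        X=toworld(p,d["xyz"]); print(n,round(d["conf"],2),X.round(1),proj(p,X).round())
move([518.5,-333.5,75],5,48,-75)
E
python3 c.py
```

```text
sil big_disc_center 0.97 1270 484.6 378.6 464 501 353 399 [ 34. 131. 124.] [ 412.8 -439.2   83. ]
sil big_disc_center 0.96 3573 330.6 223.3 296 366 188 256 [154. 150. 142.] [ 514.  -333.5   83. ]
sil big_disc_center 0.78 1692 358.9 173.9 335 383 153 197 [165.  29.  25.] [ 566.8 -355.4   83. ]
sil small_disc_center 0.81 2776 162.7 232.6 131 194 203 261 [140. 136. 128.] [ 494.4 -194.6   79. ]
big_disc_center 0.91 [ 515.4 -446.2   10.1] [439. 263.]
big_disc_center 0.83 [ 519.2 -333.    74.9] [330. 222.]
big_disc_center 0.73 [ 426.6 -452.9    7.9] [457. 362.]
big_disc_slot 0.7 [ 611.8 -392.5    5.7] [384. 185.]
big_disc_slot 0.66 [ 549.5 -330.5   73.4] [330. 193.]
big_disc_slot 0.57 [ 526.2 -414.9   14.2] [409. 249.]
small_disc_center 0.59 [ 494.7 -188.    76.2] [157. 233.]
t 2.9833 P [ 462.7 -340.5  152.2] T [ 463.  -338.4  125.2] gap 85.46392725477587
dr [ 0.2  0.  -0. ] offset cm [-1.98 -0.22  1.85]
```

View pics/wrist1.png

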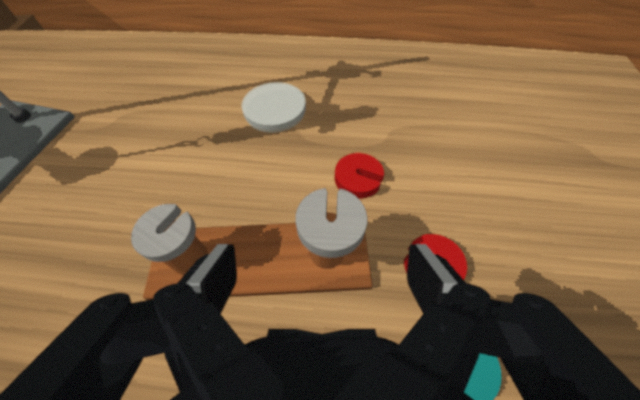

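The wrist view shows the grey disc at (330,223) with its slot mouth up in the image, and the fingers straddling its line. Centre ≈ (519,-333,75), yaw ≈ 5°. Advancing and gripping.

Call:
jog_arm(
  rows=[
    {"dr": [0, 0, 0], "offset": [-1.95, -0.27, 1.9], "jaw": 8.54},
    {"dr": [0, 0, 0], "offset": [-1.95, -0.27, 4.5], "jaw": 8.54},
    {"dr": [0, 0, 0], "offset": [-1.95, -0.27, 7], "jaw": 8.54},
    {"dr": [0, 0, 0], "offset": [-1.95, -0.27, 9.5], "jaw": 8.54},
    {"dr": [0, 0, 0], "offset": [-1.95, -0.27, 11.2], "jaw": 8.54},
    {"dr": [0, 0, 0], "offset": [-1.95, -0.27, 11.2], "jaw": 8.54},
    {"dr": [0, 0, 0], "offset": [-1.95, -0.27, 11.2], "jaw": 8.54},
  ],
)

```text
t: 3.57
eef_pos: [532.2, -330.6, 61.5]
tcp_rot: [0.913, 0.039, 0.406, -0.018]
force: [0.6, -0.1, 1.0]
finger_gap: 85.3
grasp_force: 0.0
```

```bash
cat > d.py <<'E'
from h import *
p=robot.grab_frame("wrist"); save(p,"wrist2.png")
for n in ("big_disc_center","big_disc_slot","small_disc_center"):
    for d in robot.tip_of(n,p)[:3]:
        X=toworld(p,d["xyz"]); print(n,round(d["conf"],2),X.round(1),proj(p,X).round())
move([519,-333,75],5,48,18)
s=robot.observe();print(s["force"])
E
python3 d.py
```

```text
big_disc_center 0.95 [ 622.5 -364.2    9.5] [369. 177.]
big_disc_center 0.75 [ 521.5 -333.6   77.4] [324. 259.]
big_disc_slot 0.77 [ 611.9 -390.8    7.4] [401. 191.]
big_disc_slot 0.76 [ 550.4 -332.3   74.4] [326. 209.]
small_disc_center 0.89 [ 497.7 -192.8   77. ] [ 23. 280.]
t 3.7667 P [ 532.  -330.8   62.9] T [ 532.3 -331.8   63. ] gap 85.270894038369
dr [ 0.1 -0.  -0. ] offset cm [0.03 0.1  0.01]
[0.10371069 0.30600102 0.36243335]
```

View pics/wrist2.png

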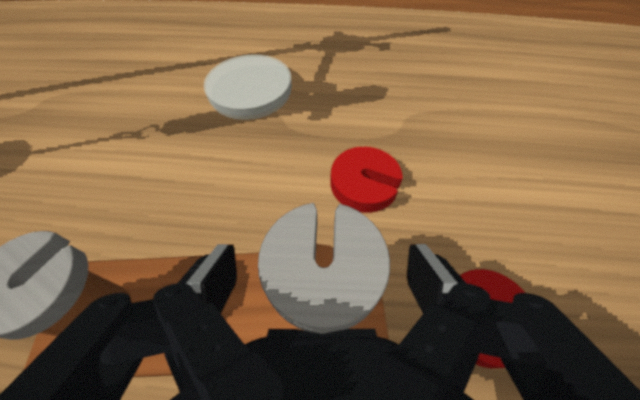

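The disc (324,262) lies centred between the pads. Closing.

Call:
jog_arm(
  rows=[
    {"dr": [0, 0, 0], "offset": [0, 0.1, 0], "jaw": 7},
    {"dr": [0, 0, 0], "offset": [0, 0.1, 0], "jaw": 6.4},
    {"dr": [0, 0, 0], "offset": [0, 0.1, 0], "jaw": 5},
    {"dr": [0, 0, 0], "offset": [0, 0.1, 0], "jaw": 5},
    {"dr": [0, 0, 0], "offset": [0, 0.1, 0], "jaw": 5},
    {"dr": [0, 0, 0], "offset": [0, 0.1, 0], "jaw": 5},
    {"dr": [0, 0, 0], "offset": [0, 0.1, 0], "jaw": 5},
  ],
  force=60,
)

```text
t: 4.35
eef_pos: [532.7, -331.4, 62.9]
tcp_rot: [0.913, 0.039, 0.407, -0.017]
force: [-3.8, -0.4, 5.5]
finger_gap: 58.1
grasp_force: 63.7
```

```bash
sed -i 's/wrist2/wrist3/' d.py; python3 d.py
```

```text
big_disc_center 0.97 [ 519.1 -331.7   79.9] [318. 263.]
big_disc_center 0.92 [ 625.3 -364.5    7.5] [368. 177.]
big_disc_center 0.32 [ 551.2 -328.8   75.6] [318. 208.]
big_disc_slot 0.93 [ 525.5 -414.7   13.1] [444. 298.]
big_disc_slot 0.87 [ 550.9 -331.    77. ] [322. 208.]
big_disc_slot 0.68 [ 618.8 -391.3    7.9] [399. 185.]
small_disc_center 0.66 [ 494.7 -189.8   75.4] [ 17. 288.]
t 4.55 P [ 532.7 -331.4   62.9] T [ 532.3 -331.8   63. ] gap 58.24526520255012
dr [ 0.1 -0.  -0. ] offset cm [-0.02  0.04 -0.03]
[-4.35828986 -0.98804781  5.48283518]
```

Call:
jog_arm(
  rows=[
    {"dr": [0, 0, 0], "offset": [0.4, 0, -0.35], "jaw": 5},
    {"dr": [0, 0, 0], "offset": [1.1, 0, -1], "jaw": 5},
    {"dr": [0, 0, 0], "offset": [2.2, 0, -2], "jaw": 5},
    {"dr": [0, 0, 0], "offset": [3.7, 0, -3.3], "jaw": 5},
    {"dr": [0, 0, 0], "offset": [5.2, 0, -4.7], "jaw": 5},
    {"dr": [0, 0, 0], "offset": [6.7, 0, -6], "jaw": 5},
    {"dr": [0, 0, 0], "offset": [7.4, 0, -6.7], "jaw": 5},
    {"dr": [0, 0, 0], "offset": [7.4, 0, -6.7], "jaw": 5},
    {"dr": [0, 0, 0], "offset": [7.4, 0, -6.7], "jaw": 5},
  ],
  force=60,
)

```text
t: 5.3
eef_pos: [532.1, -330.5, 161.7]
tcp_rot: [0.913, 0.04, 0.406, -0.018]
force: [-0.5, 0.4, -1.9]
finger_gap: 58.3
grasp_force: 64.5
```

```bash
sed -i 's/wrist3/wrist4/' d.py; python3 d.py
python3 - <<'E'
from h import *
t=robot.grab_frame("top")
for nm in ("big_disc_center","lower_disc_top"):
    for d in robot.silhouettes(nm,t)[:6]:
        m=d["mask"]; ys,xs=np.nonzero(m); print(nm,round(d["conf"],2),len(xs),xs.mean().round(1),ys.mean().round(1),t["img"][m].mean(0).round())
w=cv2.imread("pics/wrist4.png")[180:330,220:420]
T=t["img"][170:210,232:272][:,:,::-1]
a=np.hstack([cv2.resize(w,(480,360),interpolation=2),cv2.resize(T,(320,320),interpolation=2)[:360] if 0 else cv2.copyMakeBorder(cv2.resize(T,(320,320),interpolation=2),0,40,0,0,0)])
cv2.imwrite("pics/crop4.png",a)
E
```

```text
big_disc_center 0.9 [ 521.2 -328.2  177.7] [313. 258.]
big_disc_center 0.84 [ 625.5 -361.8    7. ] [355. 227.]
big_disc_center 0.44 [ 503.9 -261.7    1.5] [248. 333.]
big_disc_slot 0.77 [ 613.  -388.8    5.1] [378. 240.]
big_disc_slot 0.65 [ 550.  -326.9  171.5] [316. 212.]
t 5.5 P [ 531.6 -329.8  159.9] T [ 532.3 -331.8   63. ] gap 57.6960361603262
dr [-0.1  0.2 -0.1] offset cm [-7.15  0.24  6.55]
[-0.04708351 -0.12682422 -3.10582755]
big_disc_center 0.91 324 442.1 177.5 [135.   7.   3.]
big_disc_center 0.75 472 449.6 211.6 [102.  98.  91.]
big_disc_center 0.58 154 474.3 211.0 [124.   7.   3.]
big_disc_center 0.52 205 444.2 264.9 [136.  12.   7.]
big_disc_center 0.52 54 482.8 246.8 [  0. 108. 101.]
lower_disc_top 0.48 264 252.7 189.7 [103. 101.  95.]
```

View pics/crop4.png

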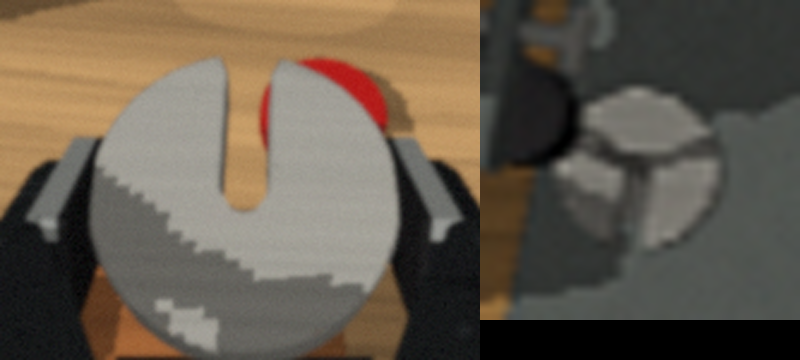

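The disc is held level between the pads, its slot pointing forward (crop, 245,195 → 250,75). In the top crop the lower disc's slot runs straight down from the stem at (630,160), so it points at world −x. The two upper spokes are the stem and its shadow. The big disc's mouth at yaw ≈ 0–5° is right, so I carry it to a standoff.

Run:
```python
from h import *
move([489,151,192],5,48,18)
```

```text
t 5.65 P [ 531.9 -330.2  160.4] T [502.3 152.2 180. ] gap 57.995107921666175
dr [-0.1  0.1 -0.1] offset cm [  2.19 -48.32  -0.31]
```

Call:
jog_arm(
  rows=[
    {"dr": [0, 0, 0], "offset": [0.5, -1, -0.1], "jaw": 5},
    {"dr": [0, 0, 0], "offset": [1, -3, -0.2], "jaw": 5},
    {"dr": [0, 0, 0], "offset": [1.6, -6, -0.3], "jaw": 5},
    {"dr": [0, 0, 0], "offset": [2.2, -9.5, -0.3], "jaw": 5},
    {"dr": [0, 0, 0], "offset": [2.2, -13, -0.3], "jaw": 5},
    {"dr": [0, 0, 0], "offset": [2.2, -16.5, -0.3], "jaw": 5},
    {"dr": [0, 0, 0], "offset": [2.2, -20, -0.3], "jaw": 5},
    {"dr": [0, 0, 0], "offset": [2.2, -23.5, -0.3], "jaw": 5},
    {"dr": [0, 0, 0], "offset": [2.2, -27, -0.3], "jaw": 5},
    {"dr": [0, 0, 0], "offset": [2.2, -30, -0.3], "jaw": 5},
  ],
)

```text
t: 6.48
eef_pos: [517.4, -28.1, 180.2]
tcp_rot: [0.913, 0.04, 0.406, -0.019]
force: [0.5, -0.0, -1.3]
finger_gap: 57.9
grasp_force: 64.5
```

Call:
jog_arm(
  rows=[
    {"dr": [0, 0, 0], "offset": [0, -3, 0], "jaw": 5},
    {"dr": [0, 0, 0], "offset": [0, -6, 0], "jaw": 5},
    {"dr": [0, 0, 0], "offset": [0, -9, 0], "jaw": 5},
    {"dr": [0, 0, 0], "offset": [0, -12, 0], "jaw": 5},
    {"dr": [0, 0, 0], "offset": [0, -14.5, 0], "jaw": 5},
    {"dr": [0, 0, 0], "offset": [0, -16.5, 0], "jaw": 5},
    {"dr": [0, 0, 0], "offset": [0, -17.7, 0], "jaw": 5},
    {"dr": [0, 0, 0], "offset": [0, -18.3, 0], "jaw": 5},
    {"dr": [0, 0, 0], "offset": [0, -18.3, 0], "jaw": 5},
    {"dr": [0, 0, 0], "offset": [0, -18.3, 0], "jaw": 5},
  ],
)

```text
t: 7.32
eef_pos: [519.0, 86.4, 190.1]
tcp_rot: [0.906, 0.037, 0.422, -0.014]
force: [0.7, -0.7, -1.7]
finger_gap: 58.0
grasp_force: 64.6
```

```bash
cat > e.py <<'E'
from h import *
import sys
k=sys.argv[1]
for c in sys.argv[2:]:
    p=robot.grab_frame(c); save(p,c+k+".png"); np.save(f"pics/{c}{k}.npy",p,allow_pickle=True)
    for n in ("big_disc_center","big_disc_slot","lower_disc_top","hanger_foot"):
        for d in robot.tip_of(n,p)[:5]:
            X=toworld(p,d["xyz"])
            if X[1]>0 and d["conf"]>.2: print(c,n,round(d["conf"],2),X.round(1),proj(p,X).round())
s=robot.observe();print(np.round(s["force"],1),np.round(s["qpos"],2)); move([489,151,192],5,48,18)
E
python3 e.py A wrist top scene
```

```text
wrist big_disc_center 0.74 [506.   86.7 204. ] [317. 263.]
wrist big_disc_center 0.71 [539.2  90.  204.1] [317. 204.]
wrist big_disc_slot 0.96 [535.6  87.9 200.2] [320. 214.]
wrist lower_disc_top 0.83 [564.1 159.2 172.8] [220. 192.]
wrist hanger_foot 0.95 [563.7 160.1 159.8] [224. 202.]
top big_disc_center 0.88 [505.7  82.5 203.4] [280. 214.]
top big_disc_slot 0.72 [534.8  81.1 208.7] [280. 202.]
top lower_disc_top 0.73 [566.7 155.6 171.4] [252. 190.]
top lower_disc_top 0.6 [543.3 391.6   2.8] [180. 202.]
top hanger_foot 0.89 [566.5 152.8 160.1] [254. 190.]
scene big_disc_center 0.7 [506.7  82.9 201.4] [363. 172.]
scene big_disc_slot 0.73 [537.7  83.7 203.3] [364. 180.]
scene lower_disc_top 0.7 [568.9 159.4 172.6] [390. 196.]
scene hanger_foot 0.6 [567.8 153.6 160.7] [387. 198.]
[ 0.2  0.2 -2.4] [ 0.09 -0.13  2.49  3.29  0.09 -1.71]
t 8.0667 P [519.9  85.5 190.4] T [502.3 152.2 180. ] gap 57.9742871976389
dr [ 0.7 -2.  -0. ] offset cm [-1.56 -6.79 -0.31]
```

View pics/wristA.png

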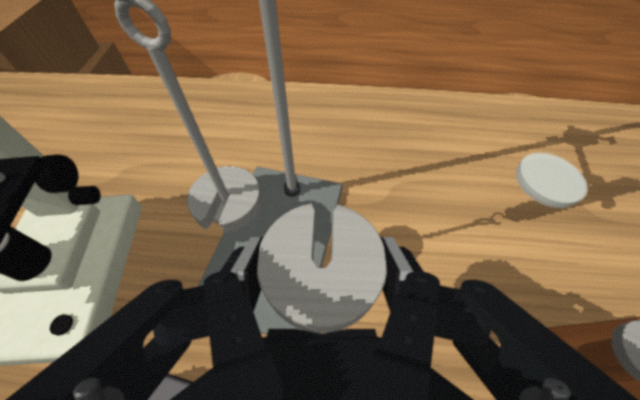

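The picture shows the disc held well at (320,265), the stem rising from (222,193), and the lower disc's slot opening down-left at (210,208). The arm stopped short at its wrist singularity (q5 ≈ 0.09). A heading turned about −18° avoids that and keeps the slots opposed, so I check the slot yaw.

Run:
```python
from h import *
p=np.load("pics/wristA.npy",allow_pickle=True).item()
for a,b in (((221,194),(209,212)),((221,194),(206,214)),((221,194),(213,212))):
    d=onz(p,b,172)-onz(p,a,172); print(onz(p,a,172).round(1),d.round(1),np.degrees(np.arctan2(d[1],d[0])))
h=np.array([566.6,158,0]); a=np.radians(-18); D=h-85*np.array([np.cos(a),np.sin(a),0])+[0,0,192]
print(D); move(D,-18,48,18); move([519.9-13,85,200],-18,48,18)
```

```text
[562.9 158.4 172. ] [-14.9   4.    0. ] 164.9382184522983
[562.9 158.4 172. ] [-16.6   5.5   0. ] 161.51971946038572
[562.9 158.4 172. ] [-14.7   1.4   0. ] 174.72852893629184
[485.76019611 184.26644452 192.        ]
t 8.0667 P [519.9  85.5 190.4] T [498.5 180.1 180. ] gap 57.9742871976389
dr [-16.7  -2.   15.1] offset cm [-1.65 -9.61 -0.45]
t 8.0667 P [519.9  85.5 190.4] T [519.6  80.9 188. ] gap 57.9742871976389
dr [-16.7  -2.   15.1] offset cm [-0.23  0.46  0.11]
```

Call:
jog_arm(
  rows=[
    {"dr": [-4, -0.5, 4], "offset": [-0.1, 0, 0], "jaw": 5},
    {"dr": [-8, -1, 7.5], "offset": [-0.2, 0, 0], "jaw": 5},
    {"dr": [-12, -1.5, 11], "offset": [-0.2, 0, 0], "jaw": 5},
    {"dr": [-16.7, -2, 15.1], "offset": [-0.2, 0, 0], "jaw": 5},
    {"dr": [-16.7, -2, 15.1], "offset": [-0.3, -1.5, -0.1], "jaw": 5},
    {"dr": [-16.7, -2, 15.1], "offset": [-0.6, -3.5, -0.2], "jaw": 5},
    {"dr": [-16.7, -2, 15.1], "offset": [-1, -6, -0.3], "jaw": 5},
    {"dr": [-16.7, -2, 15.1], "offset": [-1.4, -8.3, -0.4], "jaw": 5},
    {"dr": [-16.7, -2, 15.1], "offset": [-1.65, -9.6, -0.45], "jaw": 5},
    {"dr": [-16.7, -2, 15.1], "offset": [-1.65, -9.6, -0.45], "jaw": 5},
  ],
)

```text
t: 8.9
eef_pos: [512.6, 119.7, 108.9]
tcp_rot: [0.897, -0.131, 0.421, 0.042]
force: [0.9, 0.3, -2.4]
finger_gap: 58.2
grasp_force: 65.1
```

```bash
sed -i 's/move(\[489.*/move([485.8,184.3,192],-18,48,18)/' e.py; python3 e.py B wrist top
```

```text
wrist big_disc_center 0.87 [500.6 123.4 122.7] [319. 263.]
wrist big_disc_slot 0.56 [530.7 112.1 119. ] [324. 210.]
wrist lower_disc_top 0.83 [563.4 158.8 170.5] [201. 115.]
wrist hanger_foot 0.81 [565.9 157.5 157.2] [213. 133.]
top big_disc_center 0.6 [498.3 121.7 124.4] [267. 218.]
top big_disc_slot 0.78 [527.  107.3 129.2] [273. 207.]
top lower_disc_top 0.59 [570.3 152.2 172.2] [253. 188.]
top hanger_foot 0.81 [560.4 155.2 162. ] [253. 192.]
[-0.1 -0.6 -1.7] [ 0.44  0.19  2.42  4.34  0.55 -2.18]
t 9.4 P [513.5 118.8 111.5] T [498.5 180.2 180. ] gap 57.86644112120991
dr [-3.1 -2.2 -0.1] offset cm [ 3.12 -5.75 -6.64]
```

The roll joint ran into its limit at 4.34. I'll fit a quick kinematic model to choose a reachable heading and lean.

```bash
cat > k.py <<'E'
import numpy as np
from scipy.optimize import least_squares
from scipy.spatial.transform import Rotation as R
rz=lambda a:R.from_euler('z',a); ry=lambda a:R.from_euler('y',a)
def fk(q,p):
    d1,a1,L2,a3,L4,L6,b,o1,o6=p
    r=rz(q[0]+o1); X=r.apply([a1,b,d1]); r=r*ry(q[1]); X=X+r.apply([0,0,L2])
    r=r*ry(q[2]); X=X+r.apply([a3,0,L4]); r=r*rz(q[3])*ry(q[4])*rz(q[5]+o6); X=X+r.apply([0,0,L6]); return X,r
data=[([-1.302,.308,1.634,0,1.2,-.07],[207.696,-589.487,231.272],None)]
lo=np.array([-3.06,-.79,.05,-1.19,.05,-2.94]);hi=np.array([3.06,1.96,2.63,4.34,2.64,2.94])
E
cat > k2.py <<'E'
from k import *
from h import robot
import json
s=robot.observe()
r0=R.from_matrix(np.c_[[np.sin(1.232),np.cos(1.232),0],[np.cos(1.232),-np.sin(1.232),0],[0,0,-1]])
A=[([-1.302,.308,1.634,0,1.2,-.07],[207.696,-589.487,231.272],r0),
([0.09,-.13,2.49,3.29,.09,-1.71],[519.9,85.5,190.4],R.from_quat([.906,.037,.422,-.014])),
(s["qpos"],s["eef_pos"],R.from_quat(s["tcp_rot"]))]
def res(p):
    o=[]
    for q,P,r in A:
        X,rr=fk(q,p); o+=list(X-P); o+=list(100*(r.inv()*rr).as_rotvec())
    return o
best=min((least_squares(res,[d1,0,400,a3,400,200,b,o1,o6],loss="soft_l1") for o6 in (0,np.pi/2,np.pi,-np.pi/2) for a3 in(0,) for b in (0,) for o1 in (0,0.07) for d1 in (300,450)),key=lambda f:f.cost)
print(best.x.round(3),best.cost); print(np.round(res(best.x),1).reshape(3,6)); np.save("kp.npy",best.x)
E
python3 k2.py
```

```text
[316.319   0.777 480.777  37.19  526.423 317.247  42.728   6.284 749.269] 1.5224609734440775
[[-0.3 -0.   0.3  0.   0.  -0.2]
 [-0.1  0.6 -1.6 -0.  -0.1  0.4]
 [ 0.2 -0.2  0.6  0.1 -0.  -0.2]]
```

```bash
cat > k3.py <<'E'
from k import *
from h import pose,robot
p=np.load("kp.npy")
def ik(D,yaw,lean,g,seeds):
    z,y,T=pose(D,yaw,lean,g); y=-y
    Rt=R.from_matrix(np.c_[np.cross(y,z),y,z])
    def f(q):
        X,r=fk(q,p); return np.r_[X-T,200*(Rt.inv()*r).as_rotvec()]
    best=None
    for s in seeds:
        r=least_squares(f,np.clip(s,lo+.01,hi-.01),bounds=(lo,hi))
        if best is None or r.cost<best[0]: best=(r.cost,r.x)
    return best
h=np.array([566.6,158,0])
S=[[.3,.1,2.3,r,.4,w] for r in (-.8,.5,1.6,2.8,4.0) for w in (-1.7,0,1.7)]
if __name__=="__main__":
  for yaw in (-30,-18,-8,0,10,20):
    for lean in (42,48,54):
        a=np.radians(yaw);u=np.array([np.cos(a),np.sin(a),0]); o=[]
        for d,zz in ((85,192),(0,188),(0,145)):
            c,q=ik(h-d*u+[0,0,zz],yaw,lean,18,S); o.append(f"{c:.1f} {q.round(2)}")
        print(yaw,lean," | ".join(o))
E
python3 k3.py
```

```text
-30 42 0.0 [ 0.66  0.14  2.16 -1.01  0.82 -2.81] | 0.0 [ 0.49  0.21  2.09 -1.05  0.71 -2.91] | 0.0 [ 0.49  0.29  2.1  -1.16  0.67 -2.78]
-30 48 0.0 [ 0.7   0.17  2.18 -1.17  0.86 -2.64] | 14.7 [ 0.53  0.23  2.1  -1.19  0.75 -2.76] | 111.4 [ 0.52  0.31  2.09 -1.19  0.73 -2.73]
-30 54 99.4 [ 0.74  0.21  2.16 -1.19  0.94 -2.59] | 276.0 [ 0.55  0.25  2.08 -1.19  0.82 -2.74] | 525.9 [ 0.55  0.33  2.06 -1.19  0.8  -2.7 ]
-18 42 0.5 [ 0.58  0.04  2.28 -1.11  0.63 -2.94] | 32.9 [ 0.45  0.15  2.17 -1.19  0.54 -2.94] | 25.7 [ 0.43  0.23  2.16 -1.19  0.5  -2.94]
-18 48 64.4 [ 0.62  0.05  2.28 -1.19  0.67 -2.85] | 124.5 [ 0.46  0.15  2.16 -1.19  0.58 -2.94] | 258.1 [ 0.43  0.26  2.29  4.34  0.52 -2.22]
-18 54 453.3 [ 0.64  0.06  2.26 -1.19  0.73 -2.83] | 224.3 [ 0.46  0.2   2.31  4.34  0.61 -2.23] | 64.9 [ 0.48  0.3   2.28  4.34  0.64 -2.18]
-8 42 55.7 [ 0.45 -0.06  2.34 -0.95  0.43  2.94] | 16.0 [ 0.35  0.09  2.2  -1.02  0.36  2.94] | 137.6 [ 0.33  0.17  2.2  -1.03  0.31  2.94]
-8 48 281.4 [ 0.47 -0.01  2.47  4.34  0.43 -2.34] | 127.4 [ 0.36  0.12  2.31  4.34  0.36 -2.42] | 10.7 [ 0.38  0.22  2
[... 676 characters left out ...]
5  2.29  3.89  0.05 -2.28]
10 48 0.0 [ 0.23 -0.13  2.5   3.73  0.07 -2.12] | 0.0 [ 0.21  0.06  2.32  3.5   0.08 -1.9 ] | 0.0 [ 0.21  0.17  2.34  3.29  0.2  -1.69]
10 54 0.0 [ 0.23 -0.11  2.55  3.33  0.25 -1.72] | 0.0 [ 0.22  0.08  2.37  3.27  0.26 -1.67] | 0.0 [ 0.22  0.2   2.38  3.23  0.39 -1.63]
20 42 0.0 [ 0.06 -0.14  2.44  0.98  0.23  0.39] | 0.0 [0.12 0.05 2.27 0.99 0.18 0.42] | 0.0 [ 0.12  0.15  2.28  1.65  0.15 -0.25]
20 48 0.0 [ 0.04 -0.14  2.5   1.71  0.23 -0.36] | 0.0 [ 0.11  0.06  2.32  1.92  0.19 -0.52] | 0.0 [ 0.11  0.17  2.34  2.37  0.26 -0.98]
20 54 0.0 [ 0.01 -0.11  2.55  2.23  0.34 -0.89] | 0.0 [ 0.09  0.08  2.37  2.43  0.32 -1.03] | 0.0 [ 0.09  0.2   2.38  2.62  0.42 -1.24]
```

Run:
```python
from k3 import *
from h import move
for yaw,lean in ((15,49),(17,49)):
    a=np.radians(yaw);u=np.array([np.cos(a),np.sin(a),0])
    for d,zz in ((90,192),(45,190),(0,188),(0,145),(60,145)):
        c,q=ik(h-d*u+[0,0,zz],yaw,lean,18,S); print(yaw,lean,d,f"{c:.1f} {q.round(2)}")
D=h-90*u+[0,0,192]; print(D); move(D,17,49,18)
```

```text
15 49 90 0.0 [ 0.13 -0.15  2.52  2.23  0.13 -0.75]
15 49 45 0.0 [ 0.14 -0.04  2.43  2.43  0.13 -0.94]
15 49 0 0.0 [ 0.16  0.06  2.34  2.52  0.13 -1.02]
15 49 0 0.0 [ 0.16  0.17  2.35  2.81  0.24 -1.32]
15 49 60 0.0 [ 0.14  0.06  2.47  2.78  0.27 -1.3 ]
17 49 90 0.0 [ 0.08 -0.15  2.52  2.    0.17 -0.57]
17 49 45 0.0 [ 0.11 -0.04  2.43  2.19  0.17 -0.74]
17 49 0 0.0 [ 0.14  0.06  2.33  2.28  0.16 -0.82]
17 49 0 0.0 [ 0.14  0.17  2.35  2.65  0.25 -1.19]
17 49 60 0.0 [ 0.11  0.06  2.47  2.6   0.28 -1.17]
[480.53257196 131.68654657 192.        ]
t 9.4 P [513.5 118.8 111.5] T [493.5 135.7 180.2] gap 57.86644112120991
dr [ 23.6  -1.8 -22.8] offset cm [ 3.72 -1.33 -6.2 ]
```

Call:
jog_arm(
  rows=[
    {"dr": [0, 0, 0], "offset": [1.2, -0.4, -2.1], "jaw": 5},
    {"dr": [4, 0, -4], "offset": [2.4, -0.9, -4.2], "jaw": 5},
    {"dr": [8, -1, -8], "offset": [3.7, -1.3, -6.2], "jaw": 5},
    {"dr": [12, -1, -11.5], "offset": [3.7, -1.3, -6.2], "jaw": 5},
    {"dr": [16, -1, -15.5], "offset": [3.7, -1.3, -6.2], "jaw": 5},
    {"dr": [20, -1.5, -19.5], "offset": [3.7, -1.3, -6.2], "jaw": 5},
    {"dr": [23.6, -1.8, -22.8], "offset": [3.7, -1.3, -6.2], "jaw": 5},
    {"dr": [23.6, -1.8, -22.8], "offset": [3.7, -1.3, -6.2], "jaw": 5},
    {"dr": [23.6, -1.8, -22.8], "offset": [3.7, -1.3, -6.2], "jaw": 5},
    {"dr": [23.6, -1.8, -22.8], "offset": [3.7, -1.3, -6.2], "jaw": 5},
  ],
)

```text
t: 10.23
eef_pos: [503.7, 141.6, 191.9]
tcp_rot: [0.894, 0.071, 0.441, -0.046]
force: [-0.1, 0.7, -2.0]
finger_gap: 58.1
grasp_force: 65.2
```

```bash
sed -i 's/move(\[485.*/move([480.5,131.7,192],17,49,18)/' e.py; python3 e.py C wrist top
```

```text
wrist big_disc_center 0.59 [488.2 139.7 202.3] [318. 270.]
wrist big_disc_slot 0.78 [521.6 141.9 206.1] [325. 208.]
wrist lower_disc_top 0.62 [567.3 157.4 173.3] [314. 180.]
wrist hanger_foot 0.78 [564.7 159.2 158.7] [312. 195.]
top big_disc_center 0.73 [488.  137.9 201.8] [256. 221.]
top big_disc_slot 0.91 [518.1 138.4 208.4] [256. 209.]
top lower_disc_top 0.85 [568.2 153.9 170.8] [253. 189.]
top hanger_foot 0.59 [563.6 151.6 161.1] [254. 191.]
[ 0.6 -0.1 -2. ] [ 0.2  -0.14  2.52  3.23  0.16 -1.63]
t 10.7333 P [503.9 142.1 191.7] T [493.5 135.7 180.2] gap 58.15678022271188
dr [ 5.  -3.6 -5.6] offset cm [-1.59  0.48 -0.21]
```

Call:
jog_arm(
  rows=[
    {"dr": [2.5, -1.8, -2.8], "offset": [-0.8, 0.2, -0.1], "jaw": 5},
    {"dr": [5, -3.6, -5.6], "offset": [-1.6, 0.5, -0.2], "jaw": 5},
    {"dr": [5, -3.6, -5.6], "offset": [-1.6, 0.5, -0.2], "jaw": 5},
    {"dr": [5, -3.6, -5.6], "offset": [-1.6, 0.5, -0.2], "jaw": 5},
    {"dr": [5, -3.6, -5.6], "offset": [-1.6, 0.5, -0.2], "jaw": 5},
    {"dr": [5, -3.6, -5.6], "offset": [-1.6, 0.5, -0.2], "jaw": 5},
    {"dr": [5, -3.6, -5.6], "offset": [-1.6, 0.5, -0.2], "jaw": 5},
    {"dr": [5, -3.6, -5.6], "offset": [-1.6, 0.5, -0.2], "jaw": 5},
    {"dr": [5, -3.6, -5.6], "offset": [-1.6, 0.5, -0.2], "jaw": 5},
  ],
)

```text
t: 11.48
eef_pos: [493.8, 135.5, 180.3]
tcp_rot: [0.9, 0.135, 0.411, -0.061]
force: [-0.0, 0.7, -1.7]
finger_gap: 57.8
grasp_force: 65.2
```

```bash
python3 e.py D wrist top scene
```

```text
wrist big_disc_center 0.71 [483.9 133.3 190.5] [318. 260.]
wrist big_disc_center 0.69 [564.2 157.8 170.2] [319. 158.]
wrist big_disc_slot 0.94 [512.5 139.6 192.1] [323. 208.]
wrist big_disc_slot 0.7 [485.1 131.6 195.8] [322. 255.]
wrist lower_disc_top 0.92 [565.5 157.5 171.9] [320. 155.]
wrist hanger_foot 0.9 [563.2 164.7 160.7] [310. 166.]
top big_disc_center 0.8 [480.6 133.  193.3] [259. 225.]
top big_disc_slot 0.57 [507.  137.5 196.9] [257. 214.]
top lower_disc_top 0.7 [568.7 154.3 171.6] [253. 189.]
top lower_disc_top 0.37 [544.  391.7   1.9] [180. 201.]
top hanger_foot 0.77 [562.  151.8 157.8] [254. 192.]
scene big_disc_center 0.54 [480.3 132.2 195. ] [380. 168.]
scene big_disc_slot 0.82 [509.4 139.2 193.9] [383. 175.]
scene lower_disc_top 0.62 [569.8 161.4 171. ] [390. 196.]
scene hanger_foot 0.68 [565.8 153.4 161.5] [387. 197.]
[-0.5  0.1 -2.3] [ 0.08 -0.15  2.52  1.99  0.18 -0.57]
t 12.2333 P [493.6 135.3 180.2] T [493.5 135.7 180.2] gap 57.64724845961714
dr [ 0.1 -0.   0.1] offset cm [-0.   -0.04 -0.  ]
```

View pics/wristD.png

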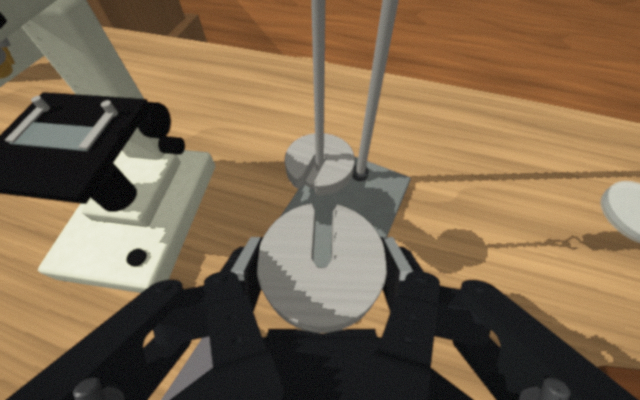

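The slot (321,265 → 322,208) points at the stem (319,165). I'll check the stem's lateral position and compute the path.

```bash
cat > f.py <<'E'
from h import *
import sys
p=np.load(f"pics/wrist{sys.argv[1]}.npy",allow_pickle=True).item()
g=cv2.cvtColor(p["img"],cv2.COLOR_RGB2GRAY).astype(int)
hx=float(sys.argv[2])
for z in (190,200,210,230,250):
    u=proj(p,[hx,158,z]); r=int(round(u[1]))
    if r<0: continue
    row=g[r,300:340]; print(z,u.round(1),row[8:32])
E
python3 f.py D 566.6
python3 - <<'E'
from h import *
h=np.array([566.6,158,0]); a=np.radians(12.5);u=np.array([np.cos(a),np.sin(a),0])
for s in (45,0): move(h-s*u+[0,0,190],17,49,18)
E
```

```text
190 [319.9 135.6] [176 176 176 178 178 171 165 146 133 120 109 100  97  93  96 118 149 168
 175 174 175 176 175 173]
200 [319.8 124. ] [158 164 161 161 162 156 152 140 129 121 108 101  95  95  97 114 139 150
 159 161 160 159 158 156]
210 [319.8 111.4] [173 172 173 172 171 165 155 137 128 117 106 100  94  94  97 110 133 155
 163 164 164 163 163 163]
230 [319.6  82.2] [144 140 139 140 138 140 137 127 121 112 106  97  93  91  90  97 117 140
 146 149 147 149 148 148]
250 [319.5  46.4] [101 100 102 104 114 126 129 124 114 104  97  94  91  89  90  90  94  93
  97  97  98 102 104 104]
t 12.2333 P [493.6 135.3 180.2] T [535.7 152.2 178.2] gap 57.64724845961714
dr [ 0.1 -0.   0.1] offset cm [ 2.81 -0.39  3.54]
t 12.2333 P [493.6 135.3 180.2] T [579.6 162.  178.2] gap 57.64724845961714
dr [ 0.1 -0.   0.1] offset cm [ 5.75 -0.04  6.92]
```

Call:
jog_arm(
  rows=[
    {"dr": [0, 0, 0], "offset": [0.5, -0.1, 0.6], "jaw": 5},
    {"dr": [0, 0, 0], "offset": [1.2, -0.2, 1.5], "jaw": 5},
    {"dr": [0, 0, 0], "offset": [2, -0.3, 2.5], "jaw": 5},
    {"dr": [0, 0, 0], "offset": [2.6, -0.4, 3.2], "jaw": 5},
    {"dr": [0, 0, 0], "offset": [2.8, -0.4, 3.5], "jaw": 5},
    {"dr": [0, 0, 0], "offset": [2.8, -0.4, 3.5], "jaw": 5},
    {"dr": [0, 0, 0], "offset": [2.8, -0.4, 3.5], "jaw": 5},
  ],
)

```text
t: 12.82
eef_pos: [534.8, 152.0, 177.8]
tcp_rot: [0.9, 0.135, 0.41, -0.061]
force: [-0.4, 0.3, -1.5]
finger_gap: 58.0
grasp_force: 65.2
```

```bash
sed -i 's/move(\[480.*/move([566.6,158.2,190],17,49,18)/' e.py; python3 e.py E wrist; python3 f.py E 566.6
python3 - <<'E'
from h import *
p=np.load("pics/wristE.npy",allow_pickle=True).item()
save(p,"cropE.png",(220,60,420,300),2.5)
E
```

```text
wrist big_disc_center 0.72 [526.5 150.4 191.7] [318. 255.]
wrist big_disc_center 0.23 [563.7 158.6 157.2] [323. 220.]
wrist big_disc_slot 0.57 [553.7 160.3 188.4] [316. 207.]
wrist lower_disc_top 0.62 [564.7 158.5 172.4] [324. 207.]
wrist lower_disc_top 0.38 [564.2 158.5 159.5] [324. 218.]
wrist hanger_foot 0.61 [565.9 161.  159.8] [321. 215.]
[ 0.2 -0.  -2.2] [ 0.13 -0.04  2.43  2.21  0.16 -0.76]
t 13.0667 P [534.8 152.  178.1] T [579.6 162.2 178.2] gap 57.518839002335255
dr [ 0.1 -0.   0. ] offset cm [3.01 0.34 3.46]
190 [326.5 188.2] [170 171 168 171 169 170 173 171 171 174 172 170 158 144 132 124 117 107
 100  94  93  94 105 134]
200 [326.8 177.5] [164 167 164 163 167 171 165 166 164 158 163 167 160 144 129 125 118 109
 101  91  90  90  93 105]
210 [327.1 165.6] [149 148 152 151 154 154 157 159 160 162 162 161 154 143 133 125 118 107
 101  93  92  92  95 101]
230 [327.9 137.2] [153 153 155 150 152 153 149 153 151 152 149 149 141 136 131 129 121 113
 105  95  96  91  91  92]
250 [328.9 100.6] [152 157 160 156 159 158 158 158 157 157 155 155 147 139 134 128 121 114
 108 102 100  92  90  88]
```

View pics/cropE.png

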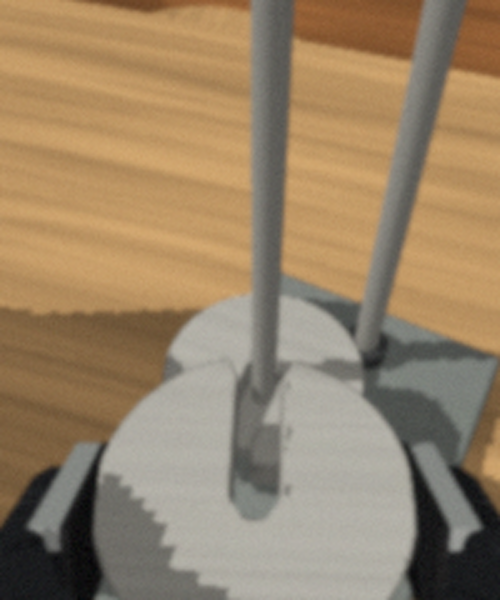

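The stem (325.5) lies on the slot's axis just at the mouth. Sliding on slowly.

Call:
jog_arm(
  rows=[
    {"dr": [0, 0, 0], "offset": [0.2, 0.02, 0.23], "jaw": 5},
    {"dr": [0, 0, 0], "offset": [0.5, 0.06, 0.58], "jaw": 5},
    {"dr": [0, 0, 0], "offset": [0.85, 0.1, 0.98], "jaw": 5},
    {"dr": [0, 0, 0], "offset": [1.2, 0.14, 1.38], "jaw": 5},
    {"dr": [0, 0, 0], "offset": [1.55, 0.18, 1.78], "jaw": 5},
    {"dr": [0, 0, 0], "offset": [1.9, 0.22, 2.18], "jaw": 5},
    {"dr": [0, 0, 0], "offset": [2.2, 0.25, 2.53], "jaw": 5},
    {"dr": [0, 0, 0], "offset": [2.45, 0.28, 2.82], "jaw": 5},
    {"dr": [0, 0, 0], "offset": [2.6, 0.3, 3], "jaw": 5},
    {"dr": [0, 0, 0], "offset": [2.6, 0.3, 3], "jaw": 5},
  ],
)

```text
t: 13.9
eef_pos: [574.7, 161.1, 178.4]
tcp_rot: [0.9, 0.135, 0.411, -0.061]
force: [0.1, -0.6, -1.9]
finger_gap: 58.0
grasp_force: 65.2
```

```bash
python3 e.py F wrist top scene
python3 - <<'E'
from h import *
p=np.load("pics/wristF.npy",allow_pickle=True).item()
save(p,"cropF.png",(220,60,420,300),2.5)
E
```

```text
wrist big_disc_center 0.63 [561.9 159.7 189.6] [315. 265.]
wrist big_disc_slot 0.94 [593.4 164.6 191.2] [324. 207.]
wrist lower_disc_top 0.7 [564.4 156.  174.6] [323. 273.]
top big_disc_center 0.84 [558.8 158.3 190. ] [250. 192.]
top big_disc_center 0.28 [587.6 164.  192.8] [247. 180.]
top big_disc_slot 0.76 [590.  162.3 197.6] [248. 179.]
top big_disc_slot 0.64 [407.1 197.4   2.2] [246. 250.]
top lower_disc_top 0.38 [566.2 151.8 169.2] [254. 190.]
scene big_disc_center 0.65 [563.4 157.8 191. ] [390. 190.]
scene big_disc_slot 0.74 [591.2 164.2 192.2] [393. 198.]
scene lower_disc_top 0.61 [569.1 159.5 172.7] [390. 196.]
scene hanger_foot 0.65 [568.5 152.5 160.2] [387. 198.]
[-0.5  0.1 -2.4] [ 0.14  0.04  2.35  2.25  0.15 -0.79]
t 14.65 P [574.1 161.  178.3] T [579.6 162.2 178.2] gap 58.078818162588064
dr [ 0.1 -0.   0.1] offset cm [0.36 0.04 0.43]
```

View pics/cropF.png

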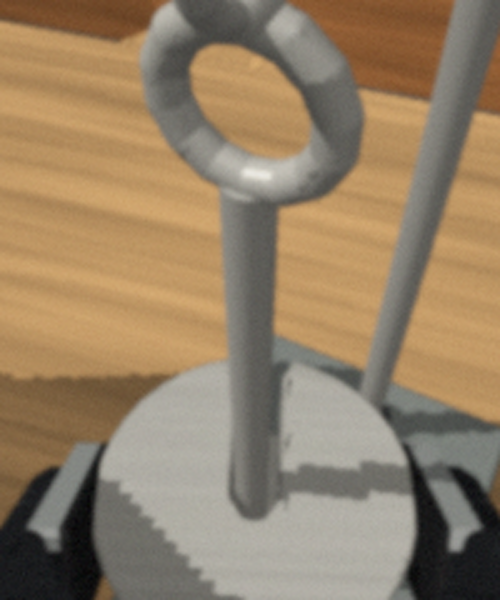

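The stem (255,518 in the crop) sits at the round end of the slot, so the disc is home. I average the force while the arm carries the full weight, before lowering.

```bash
cat > g.py <<'E'
from h import *
import sys
F=[]
for i in range(int(sys.argv[1])):
    robot.grab_frame("wrist"); F.append(robot.observe()["force"])
F=np.array(F); s=robot.observe()
print("F",F.mean(0).round(2),"se",(F.std(0)/np.sqrt(len(F))).round(2),"t",s["t"],"P",np.round(s["eef_pos"],1),"grip",round(s["grasp_force"],1),"gap",round(s["finger_gap"],1))
E
python3 g.py 12
```

```text
F [-0.    0.04 -1.87] se [0.12 0.12 0.19] t 15.25 P [574.1 161.  178.3] grip 65.2 gap 57.9
```

Call:
jog_arm(
  rows=[
    {"dr": [0, 0, 0], "offset": [-0.05, 0, 0.04], "jaw": 5},
    {"dr": [0, 0, 0], "offset": [-0.15, 0, 0.13], "jaw": 5},
    {"dr": [0, 0, 0], "offset": [-0.26, 0, 0.23], "jaw": 5},
    {"dr": [0, 0, 0], "offset": [-0.38, 0, 0.33], "jaw": 5},
    {"dr": [0, 0, 0], "offset": [-0.5, 0, 0.43], "jaw": 5},
    {"dr": [0, 0, 0], "offset": [-0.62, 0, 0.53], "jaw": 5},
    {"dr": [0, 0, 0], "offset": [-0.74, 0, 0.64], "jaw": 5},
    {"dr": [0, 0, 0], "offset": [-0.86, 0, 0.74], "jaw": 5},
    {"dr": [0, 0, 0], "offset": [-0.96, 0, 0.83], "jaw": 5},
    {"dr": [0, 0, 0], "offset": [-1.02, 0, 0.88], "jaw": 5},
  ],
)

```text
t: 16.08
eef_pos: [574.0, 160.9, 164.5]
tcp_rot: [0.9, 0.135, 0.41, -0.061]
force: [-0.3, -0.1, -1.5]
finger_gap: 58.6
grasp_force: 65.2
```

```bash
python3 g.py 8; python3 e.py G wrist
```

```text
F [ 0.09  0.41 -1.69] se [0.22 0.19 0.12] t 16.4833 P [574.2 161.  165. ] grip 65.2 gap 57.9
wrist big_disc_center 0.9 [563.7 159.1 177.7] [317. 259.]
wrist big_disc_slot 0.69 [593.9 165.  176. ] [324. 207.]
wrist lower_disc_top 0.63 [565.9 158.7 170.3] [319. 261.]
wrist lower_disc_top 0.53 [564.2 156.7 157.9] [322. 274.]
wrist hanger_foot 0.87 [564.8 163.1 158.1] [311. 269.]
[-0.7  0.3 -1. ] [ 0.14  0.08  2.35  2.41  0.18 -0.96]
t 16.7333 P [574.1 160.9 164.9] T [579.6 162.2 178.2] gap 57.99474301481634
dr [ 0.1 -0.   0.1] offset cm [ 1.37  0.04 -0.45]
```

Call:
jog_arm(
  rows=[
    {"dr": [0, 0, 0], "offset": [-0.06, 0, 0.05], "jaw": 5},
    {"dr": [0, 0, 0], "offset": [-0.16, 0, 0.14], "jaw": 5},
    {"dr": [0, 0, 0], "offset": [-0.27, 0, 0.24], "jaw": 5},
    {"dr": [0, 0, 0], "offset": [-0.38, 0, 0.33], "jaw": 5},
    {"dr": [0, 0, 0], "offset": [-0.5, 0, 0.43], "jaw": 5},
    {"dr": [0, 0, 0], "offset": [-0.6, 0, 0.52], "jaw": 5},
    {"dr": [0, 0, 0], "offset": [-0.7, 0, 0.61], "jaw": 5},
    {"dr": [0, 0, 0], "offset": [-0.75, 0, 0.66], "jaw": 5},
  ],
)

```text
t: 17.4
eef_pos: [574.2, 161.0, 154.7]
tcp_rot: [0.9, 0.135, 0.411, -0.061]
force: [0.3, -0.6, -0.8]
finger_gap: 58.2
grasp_force: 65.2
```

```bash
python3 g.py 14; python3 e.py H wrist
```

```text
F [ 0.2  -0.14 -0.69] se [0.08 0.18 0.15] t 18.1 P [574.2 160.9 154.9] grip 65.2 gap 58.1
wrist big_disc_center 0.89 [562.1 155.9 171.8] [323. 261.]
wrist big_disc_slot 0.95 [591.6 164.1 164.8] [324. 212.]
wrist hanger_foot 0.71 [563.7 161.  149.1] [314. 271.]
[-0.2  0.4  0.2] [ 0.14  0.1   2.35  2.51  0.2  -1.05]
t 18.35 P [574.2 160.9 154.9] T [579.6 162.2 178.2] gap 57.863246406731605
dr [ 0.1 -0.   0.1] offset cm [ 2.13  0.04 -1.11]
```

Call:
jog_arm(
  rows=[
    {"dr": [0, 0, 0], "offset": [-0.06, 0, 0.05], "jaw": 5},
    {"dr": [0, 0, 0], "offset": [-0.15, 0, 0.13], "jaw": 5},
    {"dr": [0, 0, 0], "offset": [-0.25, 0, 0.22], "jaw": 5},
    {"dr": [0, 0, 0], "offset": [-0.35, 0, 0.31], "jaw": 5},
    {"dr": [0, 0, 0], "offset": [-0.43, 0, 0.37], "jaw": 5},
    {"dr": [0, 0, 0], "offset": [-0.48, 0, 0.42], "jaw": 5},
    {"dr": [0, 0, 0], "offset": [-0.48, 0, 0.42], "jaw": 5},
  ],
)

```text
t: 18.93
eef_pos: [574.2, 160.9, 148.3]
tcp_rot: [0.9, 0.135, 0.41, -0.061]
force: [-0.6, -0.1, 0.0]
finger_gap: 57.8
grasp_force: 65.3
```

```bash
python3 g.py 36
```

```text
F [ 0.37  0.16 -0.09] se [0.09 0.07 0.08] t 20.7333 P [574.2 160.9 148.5] grip 65.3 gap 57.7
```

Call:
jog_arm(
  rows=[
    {"dr": [0, 0, 0], "offset": [-0.02, 0, 0.02], "jaw": 5},
    {"dr": [0, 0, 0], "offset": [-0.04, 0, 0.03], "jaw": 5.4},
    {"dr": [0, 0, 0], "offset": [-0.04, 0, 0.03], "jaw": 5.6},
    {"dr": [0, 0, 0], "offset": [-0.04, 0, 0.03], "jaw": 5.7},
    {"dr": [0, 0, 0], "offset": [-0.04, 0, 0.03], "jaw": 5.75},
    {"dr": [0, 0, 0], "offset": [-0.04, 0, 0.03], "jaw": 5.8},
  ],
  force=20,
)

```text
t: 21.23
eef_pos: [574.2, 160.9, 148.0]
tcp_rot: [0.9, 0.135, 0.41, -0.061]
force: [-0.6, -0.7, -0.0]
finger_gap: 58.3
grasp_force: 57.8
```

```bash
python3 g.py 10
```

```text
F [0.3  0.26 0.16] se [0.11 0.11 0.1 ] t 21.7333 P [574.1 160.9 148. ] grip 57.8 gap 58.1
```

Call:
jog_arm(
  rows=[
    {"dr": [0, 0, 0], "offset": [0, 0, 0], "jaw": 5.84},
    {"dr": [0, 0, 0], "offset": [0, 0, 0], "jaw": 5.88},
    {"dr": [0, 0, 0], "offset": [0, 0, 0], "jaw": 5.92},
    {"dr": [0, 0, 0], "offset": [0, 0, 0], "jaw": 5.96},
    {"dr": [0, 0, 0], "offset": [0, 0, 0], "jaw": 6},
    {"dr": [0, 0, 0], "offset": [0, 0, 0], "jaw": 6.05},
    {"dr": [0, 0, 0], "offset": [0, 0, 0], "jaw": 6.1},
    {"dr": [0, 0, 0], "offset": [0, 0, 0], "jaw": 6.2},
    {"dr": [0, 0, 0], "offset": [0, 0, 0], "jaw": 6.4},
    {"dr": [0, 0, 0], "offset": [0, 0, 0], "jaw": 6.7},
  ],
  force=20,
)

```text
t: 22.57
eef_pos: [574.1, 160.9, 147.9]
tcp_rot: [0.9, 0.135, 0.41, -0.061]
force: [-0.2, -0.3, 0.4]
finger_gap: 66.7
grasp_force: 0.0
```

Call:
jog_arm(
  rows=[
    {"dr": [0, 0, 0], "offset": [0, 0, 0], "jaw": 7},
    {"dr": [0, 0, 0], "offset": [0, 0, 0], "jaw": 7.4},
    {"dr": [0, 0, 0], "offset": [0, 0, 0], "jaw": 7.8},
    {"dr": [0, 0, 0], "offset": [0, 0, 0], "jaw": 8.2},
    {"dr": [0, 0, 0], "offset": [0, 0, 0], "jaw": 8.5},
    {"dr": [0, 0, 0], "offset": [0, 0, 0], "jaw": 8.5},
  ],
)

```text
t: 23.07
eef_pos: [574.2, 160.9, 148.0]
tcp_rot: [0.9, 0.135, 0.411, -0.061]
force: [-0.2, -0.1, -0.3]
finger_gap: 85.0
grasp_force: 0.0
```

```bash
python3 e.py I wrist top scene
python3 - <<'E'
from h import *
p=np.load("pics/wristI.npy",allow_pickle=True).item()
save(p,"wristI2.png",(140,60,500,330),2)
E
```

```text
wrist big_disc_center 0.56 [565.  159.7 162. ] [317. 256.]
wrist big_disc_slot 0.89 [593.  166.  159.7] [321. 208.]
wrist lower_disc_top 0.7 [566.1 158.4 153.3] [320. 261.]
wrist hanger_foot 0.97 [568.7 159.6 141. ] [320. 264.]
top big_disc_center 0.85 [562.2 158.2 159.9] [252. 192.]
top big_disc_slot 0.6 [592.4 161.6 163.6] [250. 180.]
top lower_disc_top 0.36 [571.6 153.6 150.6] [254. 188.]
top hanger_foot 0.4 [565.9 154.4 140.8] [254. 191.]
scene big_disc_center 0.57 [563.7 158.3 159.3] [389. 197.]
scene big_disc_slot 0.72 [594.6 167.  162.1] [393. 205.]
[ 0.7  0.2 -0.6] [ 0.14  0.12  2.36  2.56  0.22 -1.11]
t 23.8167 P [574.1 160.9 147.9] T [579.6 162.2 178.2] gap 84.7996859579341
dr [ 0.1 -0.   0.1] offset cm [ 2.65  0.04 -1.56]
```

View pics/wristI2.png

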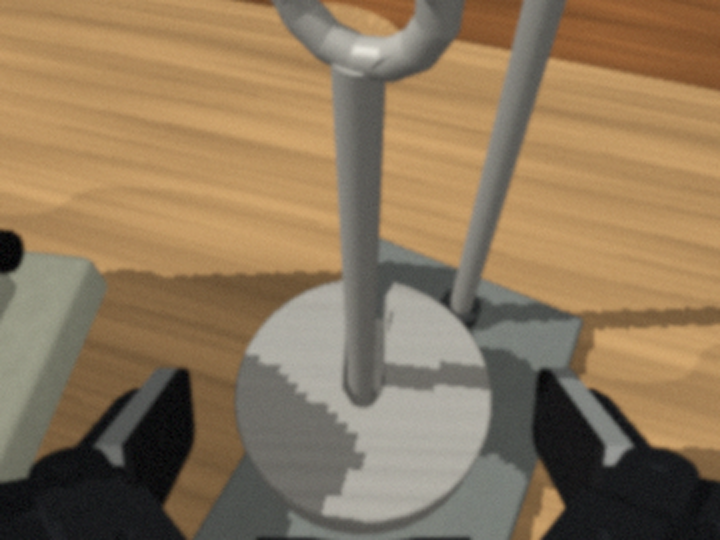

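Released: the disc lies flat on the hanger with the stem at its slot end (362,400), and the fingers are clear on both sides. Backing away along the tool axis.

Call:
jog_arm(
  rows=[
    {"dr": [0, 0, 0], "offset": [0, 0, -0.5], "jaw": 8.5},
    {"dr": [0, 0, 0], "offset": [0, 0, -1.3], "jaw": 8.5},
    {"dr": [0, 0, 0], "offset": [0, 0, -2.5], "jaw": 8.5},
    {"dr": [0, 0, 0], "offset": [0, 0, -4], "jaw": 8.5},
    {"dr": [0, 0, 0], "offset": [0, 0, -5.5], "jaw": 8.5},
    {"dr": [0, 0, 0], "offset": [0, 0, -7], "jaw": 8.5},
    {"dr": [0, 0, 0], "offset": [0, 0, -8.5], "jaw": 8.5},
    {"dr": [0, 0, 0], "offset": [0, 0, -9.5], "jaw": 8.5},
    {"dr": [0, 0, 0], "offset": [0, 0, -10], "jaw": 8.5},
    {"dr": [0, 0, 0], "offset": [0, 0, -10], "jaw": 8.5},
  ],
)

```text
t: 24.65
eef_pos: [501.4, 138.9, 214.6]
tcp_rot: [0.899, 0.136, 0.411, -0.06]
force: [-1.0, 0.0, 1.0]
finger_gap: 85.1
grasp_force: 0.0
```

```bash
python3 e.py J wrist scene top
python3 - <<'E'
from h import *
p=np.load("pics/wristJ.npy",allow_pickle=True).item()
q=[]
for i in range(6):
    f=robot.grab_frame("wrist"); q.append(np.abs(f["img"].astype(int)-p["img"]).max(2)[60:300,200:440].mean().round(2))
print(q); save(p,"wristJ2.png",(200,60,440,300),2)
E
```

```text
wrist big_disc_center 0.65 [565.3 158.1 160.9] [321. 200.]
wrist big_disc_slot 0.94 [592.6 166.4 160. ] [321. 173.]
wrist lower_disc_top 0.39 [567.1 158.5 153. ] [321. 203.]
wrist hanger_foot 0.56 [565.  161.6 142.5] [317. 211.]
scene big_disc_center 0.62 [567.6 160.5 161.1] [390. 198.]
scene big_disc_slot 0.69 [543.1 387.5   1.8] [454. 224.]
scene hanger_foot 0.35 [563.  161.6   1.4] [384. 227.]
top big_disc_center 0.7 [563.8 156.9 155.5] [252. 191.]
top big_disc_slot 0.85 [592.7 161.5 163.2] [250. 180.]
top lower_disc_top 0.44 [571.1 156.2 152. ] [253. 189.]
top hanger_foot 0.37 [566.1 152.5 141.8] [255. 191.]
[ 0.1 -0.4 -0.2] [ 0.09 -0.22  2.48  1.34  0.16  0.1 ]
t 25.4 P [501.9 139.  213.4] T [579.6 162.2 178.2] gap 84.77617850982696
dr [ 0.1 -0.   0.1] offset cm [2.66 0.05 8.43]
[np.float64(4.22), np.float64(4.15), np.float64(4.09), np.float64(4.06), np.float64(4.02), np.float64(4.0)]
```

View pics/wristJ2.png

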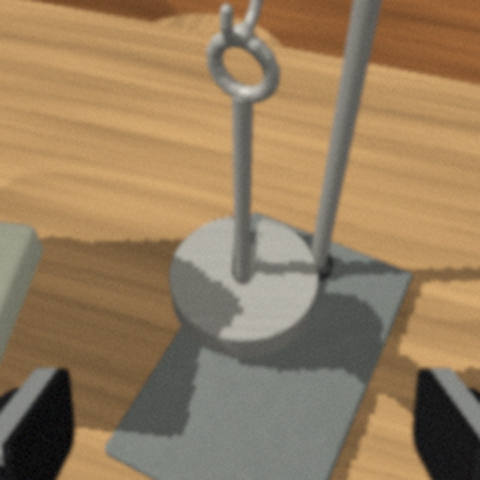

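The loaded hanger hangs upright and still, with the disc flat and home and the gripper well clear. Handing in.

```bash
python3 -c "
from cell import robot
print(robot.job_done())"
```

```text
the job is handed in; nothing more can be done
None
```

I put the larger disc on the hanger, flat and right home with its slot opposite the lower disc's, lowered it until the meter carried the full weight (about 2 N), and handed the job in; the judged result was not reported back.

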